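# Flip the brass blank onto the cork with the spatula

## Task

Take the cranked spatula from its rest and, without touching the round brass blank with the gripper, work the blade under it against the step of the board and turn it over, so that it lies upside down and flat on the raised cork. Press only gently on the board and on the blank, then lay the spatula back in both saddles of its rest and leave the other things on the bench where they are.

Things in the scene. Friction and masses are not known exactly. Their poses are not given: they have to be found in the camera images.
- board: Fixed plywood board 270 x 180 mm, cork sheet on its far half. Origin: bottom level, under the middle of the step (cork's near edge); x from plywood to cork, y along the step, z up. Bare plywood: x -150 to 0, y +-90 mm, top z = 22 mm. Cork: x 0 to 110, y +-85 mm, top z = 28 mm, so the step is 6 mm high. Its lowest 0 to 6 mm may be sunk in the bench.
- blank: Loose round brass blank, 72 mm across, 7 mm thick, 0.15 to 0.25 kg, on the bare plywood 4 to 16 mm short of the step. Both faces bevelled at the rim: over the outer 8 mm the underside rises 3 mm, so a blade on the board can wedge under. Origin: centre of the face underneath at the start; z up at the start (upper face has a thin scribed ring).
- rest: Fixed wooden rest, base 130 x 70 mm, with two open-topped saddles at x = +-48 mm (12 mm thick, 30 mm wide inside, floor z = 84, cheek tops z = 98 mm); room for fingers between them. Origin: on the bench under its centre; x along the handle, towards the blade. The laid-down spatula's origin is 95 mm above this one.
- spatula: Loose cranked spatula, 0.17 kg. Origin: handle's centre, where to grip; x to blade tip, z up. Handle 20 mm wide (y), 22 high, x -82 to 76. Thin neck down to a flat blade 50 wide, 1.6 thick, x 84 to the tip at 140, underside nominally z = -80 mm. The blade is bent up or down at its rear edge by up to 0.2 rad (tip 11 mm), which this pose does not show: feel the tip's height on the board.
- bench_block: Bystander: loose steel block 70 x 70 x 24 mm, origin centre of underside. It and the rest may have swapped sides.
- jar: Bystander: loose closed glass jar, 56 mm across, 70 mm high, origin centre of underside.
- bench_brush: Bystander: loose flat brush lying on the bench, some 200 mm long.
There are look-alikes about, which are no part of the job. Leave any red look-alike of the spatula alone.

How it is judged:
On the way, in this order (a step that is already met when the one before it is completed fails the run):
1. the spatula is held in the fingers, lifted out of its rest (contact force between the fingers and spatula above 2 N and z of spatula in the frame of rest above 0.115 m), for 0.1 s.
2. the blank is tipped up on the spatula (contact force between spatula and blank above 0.05 N and contact force between the fingers and spatula above 2 N and angle between blank's own z axis and vertical above 0.25 rad), for 0.05 s.
3. the blank lies upside down on the cork (angle between blank's own z axis and vertical above 3 rad and z of blank in the frame of board below 0.039 m), for 0.1 s.
At the end, for the whole second after the job is handed in: Blank at rest upside down, flat (0.09 rad) on the cork, its centre 12 to 100 mm beyond the step and within 75 mm of the board's midline; spatula at rest, level, in both saddles of its rest, its origin within 20 mm of the rest's centre and 91 to 99 mm above its foot (angle between blank's own z axis and vertical above 3.05 rad and x of blank in the frame of board between 0.012 and 0.1 m and y of blank in the frame of board between -0.075 and 0.075 m and z of blank in the frame of board between 0.032 and 0.038 m and linear speed of each of blank, spatula below 0.02 m/s and horizontal distance between spatula and rest below 0.02 m and z of spatula in the frame of rest between 0.091 and 0.099 m and angle between the x axis of spatula and the x axis of rest, either way round below 0.2 rad and angle between spatula's own z axis and vertical below 0.1 rad); the robot touches nothing.
It fails at once if the spatula presses on the board with more than 10 N (contact force between spatula and board above 10 N).
It fails at once if the blank, still lying down, is jammed or pressed against the board with more than 10 N (contact force between blank and board above 10 N and angle between blank's own z axis and vertical below 0.4 rad).
It fails at once if the gripper or arm touches the blank (contact force between any of the fingers, the arm and blank above 0.2 N).
It fails at once if a bystander is moved more than 20 mm (distance of any of bench_block, jar, bench_brush from where it was at the start of the episode above 0.02 m).
It also fails if it takes over 72 s, if anything falls off the work surface, if the arm or the gripper's body presses on something with over 40 N, if the wrist force passes 120 N, or if a joint passes its speed limit or range.

## Robot

A 6-joint arm with a two-finger parallel gripper is mounted at the origin on the work surface. World frame = base frame: x ahead of the robot, y to its left, z up, the work surface at z = 0. Lengths are in m, angles in rad, forces in N, time in s.
With the tool pointing down it reaches from about 0.375 to 0.975 m from the base axis. Payload 3.8 kg.
Tool frame: the origin (TCP) lies midway between the tips of the shut fingers; the grasp point (between the pads) lies 19 mm behind it; z points along the fingers, y is the line along which they close (so a half turn about z gives the same grasp; the last joint's range is limited). The gripper opens to 85 mm and grips with 20 to 120 N. Pads are 22 mm wide; open, the fingers measure 114 mm over their backs; the gripper's body (76 mm by 85 mm) begins 54 mm behind the grasp point. The pads swing forward as they close: fully open they stand 13 mm farther back than shut.
Start: joints at [1.311, 0.264, 1.604, -0, 1.274, -0.037], TCP at [0.149, 0.658, 0.231] pointing down, gripper open.
Joint ranges: [-2.63, 2.63], [-0.94, 2.18], [0.31, 2.57], [-1.31, 4.45], [0, 2.66], [-2.55, 2.55]. Speed limits (rad/s): [2.57, 2.57, 3.14, 3.14, 3.14, 3.14].

## Interface

Orientations are given as a rotation vector (axis times angle).
In Python, from workcell import status, read_camera, workorder, masks_of gives the robot as it stands.
- The arm moves only by the tool drive_tool, never from a script. Its argument "rows" is a list of rows, each a list of 7 numbers: the turn, a rotation vector about the tool's x, y, z in degrees, then the shift along the tool's x, y, z in m, then the opening, from 0 (shut) to 1 (fully open). In form: [[ax, ay, az, tx, ty, tz, claw], ...]. A call has 1 to 8 rows; each row shifts and turns the commanded pose from where the row before left it, along the tool's axes as they then stand; what a row does not reach is not made up. A row lasts 1/12 s, in which the tool goes at most 41.7 mm and 7.16 degrees, less where a joint would pass 70% of its speed; a pose out of reach is approached as far as the arm can. A call is refused whole if a number of a shift passes 0.0417 or a number of a turn 7.16, either way. A call with a gripper value outside its range is refused whole. The fingers move at their own pace and stop on an object; "force" is the grip in N (left out, the last holds). Time passes only in rows, so rows that do not move let the fingers close. It gives the time, the measured TCP pose, the force, the opening and the grip force at its end, in the units of the state.
- status.read_state(): the state, without advancing time (a new reading comes with each control period).
- read_camera(name): name is "side" or "top" or "wrist"; returns a dict with "color" (400x640x3 uint8, red, green, blue), "intrinsics" (3x3 intrinsics, pixels), "D" ([k1, k2, p1, p2, k3] as OpenCV has them; the pictures are not rectified), "world_from_camera" (4x4, takes a point from camera to world coordinates); the wrist camera has in their place "mount" (4x4, takes a point from camera to tool coordinates, whose origin is the TCP and whose axes are the flange's). Camera axes: x right, y up, looking along -z (the intrinsics and any distortion apply to the point x, -y, -z); pixel columns grow to the right and rows downward; lengths in m; the calibration is good to about 2 mm. A picture is of the moment at which its call begins: read the wrist's pose just before it. There is no depth.
- workorder.finish_job(): hands the job in; it is judged then, once.
Trained networks look in a picture, given as the dict that the camera call returned (one of the last four; its "shot" number tells which), for a name from the list of things; names that differ only in an ending like _2 or _b are one class to them, and where a whole thing is asked for, a point or a joint stands for the part that bears it (a point fixed in the world has none). Each returns a list of dicts, best first, with "score" (0 to 1); they miss things now and then, are a little off and sometimes report something else, mostly with a low value. They report only what shows in the picture. A call takes as long as a camera call. They do not tell look-alikes from the thing itself.
- masks_of(picture, name): "mask" (400x640 bool, what is visible of it) and "bbox" ([left, top, right, bottom] in pixels, round what is visible of it).
The state is a dict: "time": time; "q": joint angles; "joint_vel": joint speeds; "joint_torque": joint torques, N m; "tool_pos": TCP position; "tcp_rot": TCP orientation; "wrist_force": force on the tool from outside, world axes, zero at the start; "torque": the same for the moment, N m; "width": opening from 0.0 (shut) to 1.0 (fully open); "grip_force": force on a finger pad.
Only numpy, scipy, OpenCV 4.12 (cv2) and the standard library are available. Lean on these libraries where they do the work, as an engineer would, in place of code of your own. Each camera call takes 0.05 s, during which the arm holds its last target. There are 200 camera calls.

## Working session

There is one attempt and no reset: what is moved stays moved. The work goes in short steps, Python scripts to look and compute and a tool call to move; the robot and the scene stay as the last step left them, time stands still between calls to the robot, and variables do not carry over. Pictures are saved under pics/ and viewed, at most 10 in all, crops included, and the job is handed in when it is done.

Besides the shell and the picture viewer there is one more tool, called after "Call:" as name([rows], argument=value, ...), one row to a line, values as JSON. drive_tool: Moves the arm, as the interface text tells. Its arguments: {"type":"object","properties":{"rows":{"type":"array"},"force":{"type":"number"}},"required":["rows"]}

```bash
mkdir -p pics; ls
python3 - <<'E'
from workcell import status, read_camera, masks_of
import cv2, numpy as np
s=status.read_state(); print({k:np.round(v,3).tolist() for k,v in s.items()})
ims=[]
for n in ["side","top"]:
    p=read_camera(n); ims.append(p["color"])
    print(n,np.round(p["intrinsics"],1).tolist(),np.round(p["D"],3),np.round(p["world_from_camera"],3).tolist())
    for o in ["board","blank","rest","spatula","bench_block","jar","bench_brush"]:
        for m in masks_of(p,o)[:3]: print(o,round(m["score"],2),m["bbox"],int(m["mask"].sum()))
    cv2.imwrite(f"pics/{n}0.png",p["color"][:,:,::-1])
E
```

```text
pics
{'time': 0.0, 'q': [1.311, 0.265, 1.605, 0.0, 1.274, -0.037], 'joint_vel': [-0.001, -0.001, 0.001, 0.0, 0.0, -0.001], 'joint_torque': [0.002, -51.51, -36.732, 0.0, 0.013, -0.0], 'tool_pos': [0.149, 0.658, 0.23], 'tcp_rot': [-0.349, -3.122, 0.003], 'wrist_force': [0.701, 0.045, -0.119], 'torque': [-0.016, -0.019, -0.065], 'grip_force': 0.0, 'width': 0.998}
side [[422.9, 0.0, 327.7], [0.0, 422.9, 202.9], [0.0, 0.0, 1.0]] [0.023 0.    0.    0.    0.   ] [[0.875, 0.247, -0.416, -0.052], [-0.484, 0.429, -0.763, -0.95], [-0.01, 0.869, 0.495, 0.706], [0.0, 0.0, 0.0, 1.0]]
board 0.93 [326.0, 193.3, 427.5, 240.6] 2867
blank 0.78 [351.1, 207.4, 375.2, 217.5] 221
rest 0.82 [257.6, 164.4, 301.2, 197.5] 778
spatula 0.93 [195.1, 189.2, 241.4, 213.5] 378
spatula 0.56 [254.6, 156.1, 314.6, 180.0] 472
bench_block 0.58 [379.8, 275.2, 418.5, 305.9] 768
bench_block 0.31 [452.2, 239.3, 498.8, 280.4] 630
jar 0.81 [325.8, 154.4, 342.9, 177.1] 273
bench_brush 0.64 [452.3, 237.6, 500.6, 278.6] 667
top [[443.1, 0.0, 317.3], [0.0, 443.1, 206.3], [0.0, 0.0, 1.0]] [-0.079  0.     0.     0.     0.   ] [[0.025, 0.998, -0.064, 0.392], [-1.0, 0.025, -0.001, 0.012], [0.001, 0.064, 0.998, 1.445], [0.0, 0.0, 0.0, 1.0]]
board 0.74 [291.0, 119.2, 367.5, 210.8] 4024
blank 0.67 [306.7, 161.1, 330.5, 184.4] 403
blank 0.67 [410.5, 198.8, 436.0, 224.4] 483
rest 0.59 [206.5, 199.3, 239.2, 239.4] 620
spatula 0.72 [210.3, 175.1, 225.3, 244.2] 620
spatula 0.63 [215.0, 262.0, 236.2, 330.7] 385
jar 0.52 [207.5, 132.2, 230.9, 153.3] 295
jar 0.49 [310.6, 161.5, 328.1, 183.4] 393
bench_brush 0.56 [408.6, 104.9, 433.5, 167.0] 539
```

Run:
```python
import cv2
a=cv2.imread("pics/top0.png")[90:350,180:460]; cv2.imwrite("pics/top0c.png",cv2.resize(a,None,fx=2.3,fy=2.3,interpolation=2))
```

```text
(no output)
```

View pics/side0.png

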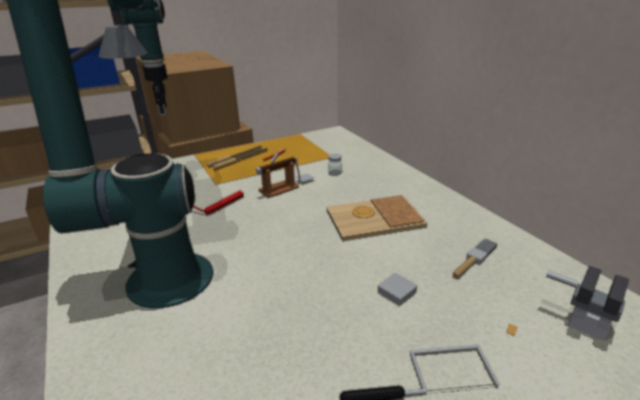

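View pics/top0c.png

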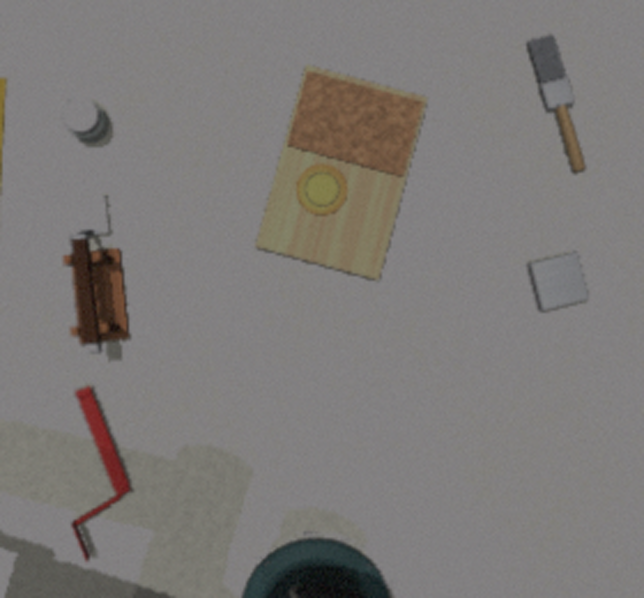

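The side view shows the rest with the dark-handled spatula at about (280,172), its blade end at (305,179). The red look-alike is at (222,203), the board at (375,217), the blank at (363,212), the jar at (334,163), the block at (398,288) and the brush at (475,258). In the top crop (full-image pixels) the rest and spatula are at (218,215), the red one at (225,296), and the blank at (319,172) on the plywood just short of the cork.

Candidates for the spatula: the dark wooden-handled one in the rest, top (218,210), and the red one on the bench, top (225,296). I choose the one in the rest.

```bash
cat > h.py <<'E'
import numpy as np, cv2
from scipy.spatial.transform import Rotation as R
from workcell import status, read_camera, masks_of
def cam(name):
    s=status.read_state(); p=read_camera(name)
    if name=="wrist":
        T=np.eye(4); T[:3,:3]=R.from_rotvec(s["tcp_rot"]).as_matrix(); T[:3,3]=s["tool_pos"]
        p["W"]=T@np.array(p["mount"])
    else: p["W"]=np.array(p["world_from_camera"])
    p["K"]=np.array(p["intrinsics"],float); p["D"]=np.array(p["D"],float)
    return p
def ray(p,uv):
    u=cv2.undistortPoints(np.array(uv,float).reshape(-1,1,2),p["K"],p["D"]).reshape(-1,2)
    d=np.c_[u[:,0],-u[:,1],-np.ones(len(u))]@p["W"][:3,:3].T
    return p["W"][:3,3],d
def onz(p,uv,z):
    o,d=ray(p,uv); return o+d*((z-o[2])/d[:,2])[:,None]
def proj(p,X):
    X=np.atleast_2d(X); c=(X-p["W"][:3,3])@p["W"][:3,:3]; c=c*[1,-1,-1]
    return cv2.projectPoints(c.reshape(-1,1,3),np.zeros(3),np.zeros(3),p["K"],p["D"])[0].reshape(-1,2)
def tri(ps,uvs):
    A=0;b=0
    for p,uv in zip(ps,uvs):
        o,d=ray(p,[uv]); d=d[0]/np.linalg.norm(d[0]); M=np.eye(3)-np.outer(d,d); A=A+M; b=b+M@o
    return np.linalg.solve(A,b)
def st():
    s=status.read_state(); return {k:np.round(s[k],4).tolist() for k in("time","tool_pos","tcp_rot","wrist_force","width","grip_force")}
E
python3 - <<'E'
from h import *
p=cam("top")
print(onz(p,[(217,212),(217,216)],.095)); print(onz(p,[(318.5,172.5)],.028)); print(onz(p,[(225,296)],.02),onz(p,[(219,142)],.07))
w=cam("wrist"); print(np.round(w["mount"],3).tolist(),w["K"].tolist(),w["D"],w["W"].round(3).tolist())
cv2.imwrite("pics/w0.png",w["color"][:,:,::-1])
for o in ["board","blank","rest","spatula","jar"]:
    for m in masks_of(w,o)[:3]: print(o,round(m["score"],2),m["bbox"],int(m["mask"].sum()))
E
```

```text
[[0.45389067 0.31990166 0.095     ]
 [0.44164076 0.31942696 0.095     ]]
[[0.59249734 0.01217819 0.028     ]]
[[0.18876716 0.30164673 0.02      ]] [[0.67618491 0.32847569 0.07      ]]
[[-0.002, 0.949, 0.316, 0.082], [1.0, 0.001, 0.002, -0.001], [0.001, 0.316, -0.949, -0.142], [0.0, 0.0, 0.0, 1.0]] [[346.4951544477589, 0.0, 323.2879186141884], [0.0, 346.4951544477589, 206.1205750138223], [0.0, 0.0, 1.0]] [-0.02749683  0.          0.          0.          0.        ] [[0.223, -0.925, -0.307, 0.069], [0.975, 0.211, 0.071, 0.676], [-0.001, -0.316, 0.949, 0.374], [0.0, 0.0, 0.0, 1.0]]
spatula 0.78 [1.5, 170.8, 114.8, 343.7] 5514
```

View pics/w0.png

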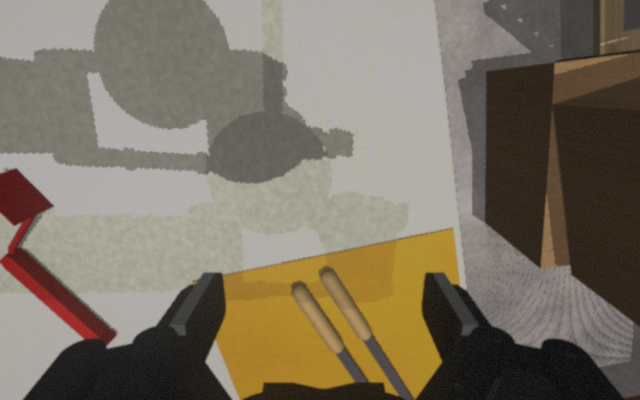

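The wrist view shows the red look-alike at lower left (60,300) and an orange mat with two small tools at (330,310). Neither is part of the job. Next I move above the rest, turning the tool x axis towards the blade.

Call:
drive_tool([
  [0,0,0,-0.029,-0.0222,-0.004,1],
  [0,0,0,-0.029,-0.0222,-0.004,1],
  [0,0,0,-0.029,-0.0222,-0.004,1],
  [0,0,0,-0.029,-0.0222,-0.004,1],
  [0,0,0,-0.029,-0.0222,-0.004,1],
  [0,0,0,-0.029,-0.0222,-0.004,1],
  [0,0,0,-0.029,-0.0222,-0.004,1],
  [0,0,0,-0.029,-0.0222,-0.004,1],
])

```text
time: 1.82
tool_pos: [0.337, 0.4324, 0.2637]
tcp_rot: [0.349, 3.122, 0.001]
wrist_force: [0.2, -0.1, -0.7]
width: 0.996
grip_force: 0.0
```

Call:
drive_tool([
  [0,0,0,-0.029,-0.0222,-0.004,1],
  [0,0,0,-0.029,-0.0222,-0.004,1],
  [0,0,0,-0.029,-0.0222,-0.004,1],
  [0,0,0,-0.029,-0.0222,-0.004,1],
  [0,0,7.1,0,0,0,1],
  [0,0,7.1,0,0,0,1],
  [0,0,7.1,0,0,0,1],
  [0,0,7.1,0,0,0,1],
])

```text
time: 2.48
tool_pos: [0.43, 0.3211, 0.2795]
tcp_rot: [1.115, 2.937, 0.001]
wrist_force: [-0.5, 1.1, -0.3]
width: 0.997
grip_force: 0.0
```

Call:
drive_tool([
  [0,0,7.1,0,0,0,1],
  [0,0,7.1,0,0,0,1],
  [0,0,7.1,0,0,0,1],
  [0,0,7.1,0,0,0,1],
  [0,0,7.1,0,0,0,1],
  [0,0,7.1,0,0,0,1],
  [0,0,7.1,0,0,0,1],
  [0,0,7.1,0,0,0,1],
])

```text
time: 3.15
tool_pos: [0.4297, 0.3216, 0.2794]
tcp_rot: [2.377, 2.054, 0.0]
wrist_force: [0.3, -0.9, -0.5]
width: 0.999
grip_force: 0.0
```

Run:
```python
from h import *
import pickle
s=status.read_state(); print(st(),np.round(s["q"],3))
w=cam("wrist"); print(w["W"].round(3).tolist())
cv2.imwrite("pics/w1.png",w["color"][:,:,::-1])
for o in ["board","blank","rest","spatula","jar"]:
    for m in masks_of(w,o)[:3]: print(o,round(m["score"],2),m["bbox"],int(m["mask"].sum()))
pickle.dump(w,open("w1.pkl","wb"))
```

```text
{'time': 3.15, 'tool_pos': [0.4297, 0.3216, 0.2794], 'tcp_rot': [2.3767, 2.0545, 0.0004], 'wrist_force': [0.2825, -0.9314, -0.516], 'width': 0.9995, 'grip_force': 0.0} [ 0.596 -0.026  1.838  0.     1.33   0.741]
[[0.989, 0.139, 0.047, 0.441], [-0.146, 0.938, 0.314, 0.401], [-0.001, -0.317, 0.948, 0.422], [0.0, 0.0, 0.0, 1.0]]
board 0.94 [388.4, 304.5, 593.9, 399.5] 5675
blank 0.27 [269.3, 117.8, 395.5, 218.2] 4274
rest 0.58 [270.8, 118.7, 394.1, 218.8] 4504
spatula 0.85 [50.5, 159.2, 225.4, 237.5] 2825
spatula 0.57 [251.9, 107.3, 449.5, 219.2] 6229
jar 0.69 [510.1, 89.6, 596.6, 139.7] 3682
```

View pics/w1.png

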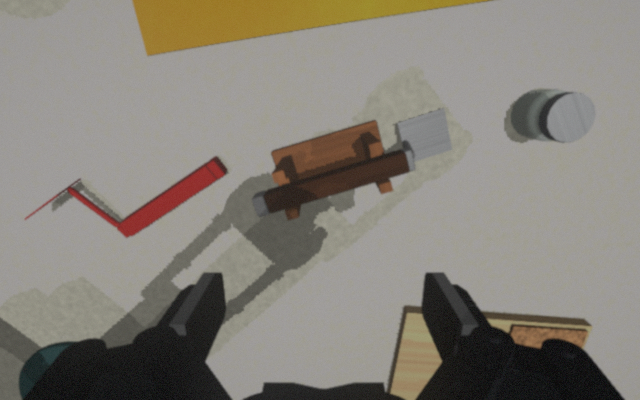

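The crop shows the chosen spatula lying in the rest: dark handle from (262,204) to (408,158), pale blade at (424,135). The red look-alike at (130,200) is separate, the jar is at (565,115) and the board is at lower right. I'll triangulate against the top view and take a second wrist view.

Run:
```python
from h import *
import pickle
w=pickle.load(open("w1.pkl","rb")); t=cam("top")
print("rear",tri([t,w],[(221,241),(258,205)]),"front",tri([t,w],[(214.5,192.5),(411,158)]))
a=onz(w,[(258,205),(411,158)],.1); print(a,a.mean(0),np.degrees(np.arctan2(*(a[1]-a[0])[[1,0]])))
print(onz(w,[(424,135)],.016))
for o in ["spatula"]:
    for m in masks_of(t,o)[:2]: print(o,round(m["score"],2),m["bbox"])
```

```text
rear [0.36360277 0.30436755 0.09919699] front [0.51349226 0.32947063 0.09745993]
[[0.36157257 0.30548386 0.1       ]
 [0.5130088  0.33005583 0.1       ]] [0.43729068 0.31776984 0.1       ] 9.216459963760881
[[0.54873367 0.33617466 0.016     ]]
spatula 0.72 [210.3, 175.2, 228.2, 244.0]
spatula 0.59 [216.8, 261.5, 238.0, 303.9]
```

Call:
drive_tool([
  [0,0,7.1,0,0,0,1],
  [0,0,7.1,0,0,0,1],
  [0,0,7.1,0,0,0,1],
  [0,0,7.1,0,0,0,1],
  [0,0,7.1,0,0,0,1],
  [0,0,7.1,0,0,0,1],
  [0,0,7.1,0,0,0,1],
  [0,0,7.1,0,0,0,1],
])

```text
time: 4.22
tool_pos: [0.4297, 0.3216, 0.2793]
tcp_rot: [3.067, 0.679, 0.0]
wrist_force: [0.1, 0.4, 0.3]
width: 0.997
grip_force: 0.0
```

Run:
```python
from h import *
import pickle
print(st(),np.round(status.read_state()["q"],3))
w=cam("wrist"); cv2.imwrite("pics/w2.png",w["color"][:,:,::-1]); pickle.dump(w,open("w2.pkl","wb"))
for o in ["board","blank","rest","spatula","jar"]:
    for m in masks_of(w,o)[:2]: print(o,round(m["score"],2),m["bbox"])
```

```text
{'time': 4.2167, 'tool_pos': [0.4297, 0.3216, 0.2793], 'tcp_rot': [3.0674, 0.6786, 0.0], 'wrist_force': [0.0901, 0.3761, 0.3377], 'width': 0.9969, 'grip_force': 0.0} [ 0.596 -0.026  1.838 -0.     1.33   1.731]
board 0.94 [515.0, 44.7, 640.0, 262.9]
blank 0.6 [290.6, 94.9, 376.3, 228.8]
blank 0.58 [596.7, 118.6, 640.0, 179.3]
spatula 0.69 [215.5, 242.4, 283.7, 385.2]
```

View pics/w2.png

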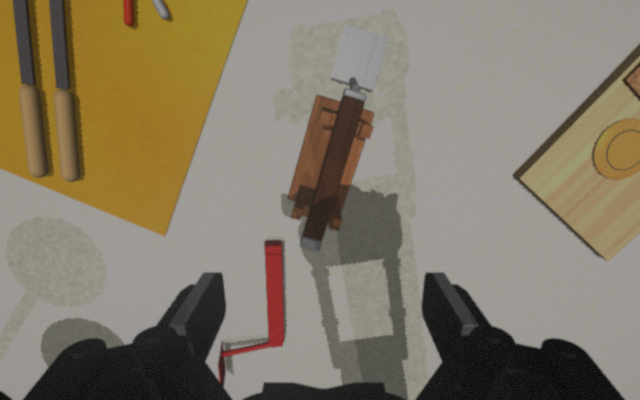

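The spatula lies along the rest with its handle from (311,245) to (354,92) and its blade at (360,55). The board corner is at (515,178). Next is a clean look at the board and blank before grasping.

Call:
drive_tool([
  [0,0,0,0.008,0.038,0,1],
  [0,0,0,0.008,0.038,0,1],
  [0,0,0,0.008,0.038,0,1],
  [0,0,0,0.008,0.038,0,1],
  [0,0,0,0.008,0.038,0,1],
  [0,0,0,0.008,0.038,0,1],
  [0,0,0,0.008,0.038,0,1],
  [0,0,0,0.008,0.038,0,1],
])

```text
time: 5.18
tool_pos: [0.6181, 0.0721, 0.2794]
tcp_rot: [-3.065, -0.689, -0.0]
wrist_force: [0.2, 0.9, 0.2]
width: 1.004
grip_force: 0.0
```

Run:
```python
from h import *
import pickle
print(st(),np.round(status.read_state()["q"],3))
w=cam("wrist"); cv2.imwrite("pics/w3.png",w["color"][:,:,::-1]); pickle.dump(w,open("w3.pkl","wb"))
for o in ["board","blank"]:
    for m in masks_of(w,o)[:2]: print(o,round(m["score"],2),m["bbox"])
w1=pickle.load(open("w1.pkl","rb"));w2=pickle.load(open("w2.pkl","rb"))
print("rear",tri([w2,w1],[(311,244),(258,205)]),"front",tri([w2,w1],[(354.5,92),(411,158)]))
a=onz(w2,[(311,248),(354.5,92)],.1); print(a,a.mean(0),np.degrees(np.arctan2(*(a[1]-a[0])[[1,0]])))
```

```text
{'time': 5.1833, 'tool_pos': [0.6181, 0.0721, 0.2794], 'tcp_rot': [-3.065, -0.6893, -0.0004], 'wrist_force': [0.1874, 0.8535, 0.1534], 'width': 1.0041, 'grip_force': 0.0} [0.076 0.139 1.664 0.    1.338 1.204]
board 0.76 [269.6, 49.6, 528.0, 304.2]
blank 0.76 [334.8, 173.6, 392.4, 228.8]
rear [0.35956878 0.30303969 0.09222628] front [0.51327405 0.32957651 0.09841421]
[[0.35875947 0.30232155 0.1       ]
 [0.51312911 0.32957643 0.1       ]] [0.43594429 0.31594899 0.1       ] 10.01272512103131
```

View pics/w3.png

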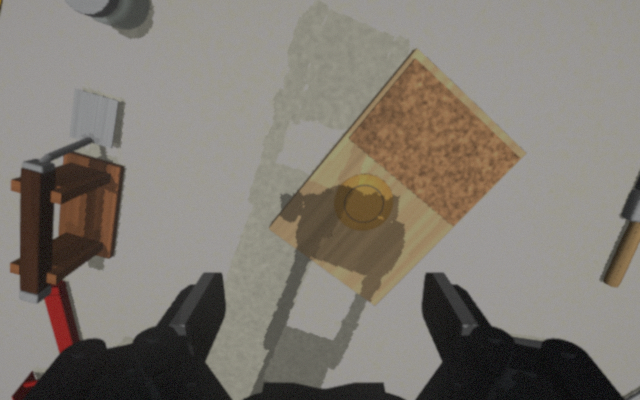

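The board fills the middle of the view: plywood corners at (270,226) and (372,303), step line from (347,138) to (457,226), blank at (364,201). I'll fit the board and blank poses from w3, w2 and the top view.

Run:
```python
from h import *
import pickle
from scipy.optimize import least_squares
from scipy.spatial import cKDTree
w3=pickle.load(open("w3.pkl","rb"));w2=pickle.load(open("w2.pkl","rb"));t=cam("top")
# board mask contour points vs projected outline of the top face
def model(v,P):
    c,s=np.cos(v[2]),np.sin(v[2]); P=np.atleast_2d(P)
    return np.c_[v[0]+c*P[:,0]-s*P[:,1],v[1]+s*P[:,0]+c*P[:,1],v[3]+P[:,2]]
pl=[(-.15,.09,.022),(-.15,-.09,.022),(.12,-.09,.022),(.12,.09,.022)]
for m in masks_of(w3,"board")[:1]:
    cnt=max(cv2.findContours(m["mask"].astype(np.uint8),0,1)[0],key=cv2.contourArea)
    print("hull approx",cv2.approxPolyDP(cv2.convexHull(cnt),6,True).reshape(-1,2).tolist())
hsv=cv2.cvtColor(w3["color"],cv2.COLOR_RGB2HSV)
for px in [(440,130),(400,240),(364,190),(364,230),(300,220)]: print(px,hsv[px[1],px[0]])
# picked corners in w3 : plywood near L, near R, step L, step R
v0=[.62,0,-.24,0.]
pts=[(-.15,.09,.022),(-.15,-.09,.022),(0,.085,.028),(0,-.085,.028)]
obs=[(270,226),(373,303),(347,138),(457,226)]
obs2=[(515,178),(606,262)]
f=lambda v: np.r_[(proj(w3,model(v,pts))-obs).ravel(),(proj(w2,model(v,pts[:2]))-obs2).ravel(),v[3]*1000/3]
r=least_squares(f,v0); print(r.x,np.degrees(r.x[2]),r.fun.round(1))
bm=masks_of(w3,"blank")[0]["mask"].astype(np.uint8)
cnt=max(cv2.findContours(bm,0,1)[0],key=cv2.contourArea); e=cv2.fitEllipse(cnt); print(e)
b=onz(w3,[e[0]],r.x[3]+.0255)[0]; tb=masks_of(t,"blank")
v=r.x;c,s=np.cos(v[2]),np.sin(v[2]); d=b[:2]-v[:2]; print("blank",b,"board frame",c*d[0]+s*d[1],-s*d[0]+c*d[1])
for m in tb[:2]:
    x0=(np.array(m["bbox"][:2])+m["bbox"][2:])/2; print(x0,onz(t,[x0],r.x[3]+.0255)[0])
pr=proj(t,model(v,pts+[(.12,.09,.022),(.12,-.09,.022)])); print(pr.round(1).tolist(),proj(w3,model(v,pl)).round(0).tolist())
np.save("board.npy",v)
```

```text
hull approx [[418, 49], [525, 154], [372, 304], [269, 226]]
(440, 130) [ 14 121 150]
(400, 240) [ 17  91 107]
(364, 190) [ 20 141 152]
(364, 230) [ 18 117  98]
(300, 220) [ 17  91 101]
[ 0.63597669 -0.02481903 -0.2434216  -0.00672969] -13.947030216167848 [-1.7  1.8  1.3  1.7  1.8  0.  -4.7 -0.7  3.1 -0.6 -0.  -1.9 -2.2]
((363.51171875, 202.04940795898438), (55.536590576171875, 57.88362503051758), 65.34187316894531)
blank [0.59462684 0.00642665 0.01877031] board frame -0.047661800106528075 0.020358187874739864
[[291.2, 197.0], [344.8, 211.7], [305.0, 152.9], [355.5, 166.7], [313.3, 118.1], [366.3, 132.4]] [[268.0, 228.0], [374.0, 305.0], [526.0, 153.0], [417.0, 48.0]]
```

Call:
drive_tool([
  [0,0,0,-0.0071,-0.0373,0,1],
  [0,0,0,-0.0071,-0.0373,0,1],
  [0,0,0,-0.0071,-0.0373,0,1],
  [0,0,0,-0.0071,-0.0373,0,1],
  [0,0,0,-0.0071,-0.0373,0,1],
  [0,0,0,-0.0071,-0.0373,0,1],
  [0,0,0,-0.0071,-0.0373,0,1],
  [0,0,0,-0.0071,-0.0373,0,1],
])

```text
time: 6.2
tool_pos: [0.4359, 0.3218, 0.2798]
tcp_rot: [-3.064, -0.69, -0.001]
wrist_force: [-0.5, -0.0, 0.1]
width: 1.002
grip_force: 0.0
```

Call:
drive_tool([
  [0,0,5.2,0,0,0,1],
  [0,0,5.2,0,0,0,1],
  [0,0,5.2,0,0,0,1],
  [0,0,0,0,0,0.03,1],
  [0,0,0,0,0,0.03,1],
  [0,0,0,0,0,0,1],
])

```text
time: 6.7
tool_pos: [0.4338, 0.3183, 0.2134]
tcp_rot: [3.125, 0.268, -0.014]
wrist_force: [-1.4, -1.2, -0.7]
width: 0.997
grip_force: 0.0
```

Run:
```python
from h import *
import pickle
print(st(),np.round(status.read_state()["q"],3))
w=cam("wrist"); cv2.imwrite("pics/w4.png",w["color"][:,:,::-1]); pickle.dump(w,open("w4.pkl","wb"))
R0=R.from_rotvec(status.read_state()["tcp_rot"]).as_matrix(); print(R0.round(3).tolist())
c,s=np.cos(np.radians(9.7)),np.sin(np.radians(9.7))
o=np.array([.439,.317,.106])
print(proj(w,[o,o+[.076*c,.076*s,0],o-[.082*c,.082*s,0]]).round(1).tolist())
```

```text
{'time': 6.7, 'tool_pos': [0.4338, 0.3183, 0.2134], 'tcp_rot': [3.1254, 0.2681, -0.0141], 'wrist_force': [-1.3731, -1.2163, -0.7089], 'width': 0.9968, 'grip_force': 0.0} [0.587 0.024 1.91  0.    1.218 1.986]
[[0.985, 0.17, -0.006], [0.17, -0.985, -0.004], [-0.007, 0.003, -1.0]]
[[325.0, 194.6], [325.2, 88.2], [324.8, 289.0]]
```

View pics/w4.png

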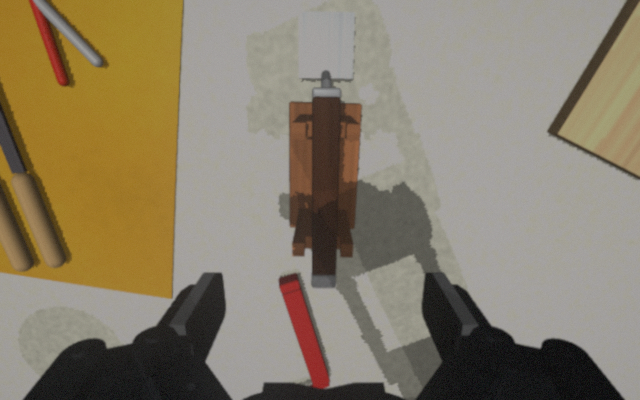

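The close view confirms the choice: dark handle centred at column 326, from (325,88) to (324,287), aligned with the fingers. The projected model agrees to 2 px.

Call:
drive_tool([
  [0,0,0,0.003,0,0.02,1],
  [0,0,0,0,0,0.02,1],
  [0,0,0,0,0,0.02,1],
  [0,0,0,0,0,0,1],
  [0,0,0,0,0,0,1],
])

```text
time: 7.17
tool_pos: [0.4411, 0.3205, 0.1601]
tcp_rot: [3.13, 0.265, -0.001]
wrist_force: [0.7, -0.8, 0.2]
width: 1.0
grip_force: 0.0
```

Call:
drive_tool([
  [0,0,0,-0.0013,0.0016,0.02,1],
  [0,0,0,-0.0013,0.0016,0.02,1],
  [0,0,0,0,0,0.02,1],
  [0,0,0,0,0,0.014,1],
  [0,0,0,0,0,0.01,1],
  [0,0,0,0,0,0,1],
  [0,0,0,0,0,0,1],
])

```text
time: 7.75
tool_pos: [0.4403, 0.3172, 0.0766]
tcp_rot: [-3.13, -0.264, -0.002]
wrist_force: [-0.5, 0.1, -0.1]
width: 1.0
grip_force: 0.0
```

```bash
python3 -c "
from h import *
print(st(), status.read_state()['q'])"
```

```text
{'time': 7.75, 'tool_pos': [0.4403, 0.3172, 0.0766], 'tcp_rot': [-3.1297, -0.2642, -0.0022], 'wrist_force': [-0.4651, 0.0809, -0.0547], 'width': 0.9996, 'grip_force': 0.0} [5.78372825e-01 1.63476581e-01 2.03277210e+00 1.19137311e-05
 9.43767077e-01 1.98072821e+00]
```

Call:
drive_tool([
  [0,0,0,0,0,0,0.5],
  [0,0,0,0,0,0,0.2],
  [0,0,0,0,0,0,0],
  [0,0,0,0,0,0,0],
  [0,0,0,0,0,0,0],
  [0,0,0,0,0,0,0],
  [0,0,0,0,0,0,0],
  [0,0,0,0,0,0,0],
], force=100)

```text
time: 8.42
tool_pos: [0.44, 0.3169, 0.076]
tcp_rot: [-3.13, -0.264, -0.002]
wrist_force: [-0.2, -0.5, 6.0]
width: 0.219
grip_force: 98.4
```

Call:
drive_tool([
  [0,0,0,0,0,0,0],
  [0,0,0,0,0,0,0],
  [0,0,0,0,0,-0.005,0],
  [0,0,0,0,0,-0.015,0],
  [0,0,0,0,0,-0.02,0],
  [0,0,0,0,0,-0.02,0],
  [0,0,0,0,0,0,0],
  [0,0,0,0,0,0,0],
])

```text
time: 9.08
tool_pos: [0.44, 0.3168, 0.1358]
tcp_rot: [-3.13, -0.264, -0.003]
wrist_force: [0.9, -0.0, -3.0]
width: 0.214
grip_force: 97.6
```

Run:
```python
from h import *
import pickle
print(st(),np.round(status.read_state()["q"],3))
w=cam("wrist"); cv2.imwrite("pics/w5.png",w["color"][:,:,::-1]); pickle.dump(w,open("w5.pkl","wb"))
```

```text
{'time': 9.0833, 'tool_pos': [0.44, 0.3168, 0.1358], 'tcp_rot': [-3.1296, -0.2638, -0.0028], 'wrist_force': [0.9018, -0.0117, -2.9999], 'width': 0.2139, 'grip_force': 97.6429} [ 0.578  0.093  1.988 -0.     1.058  1.981]
```

View pics/w5.png

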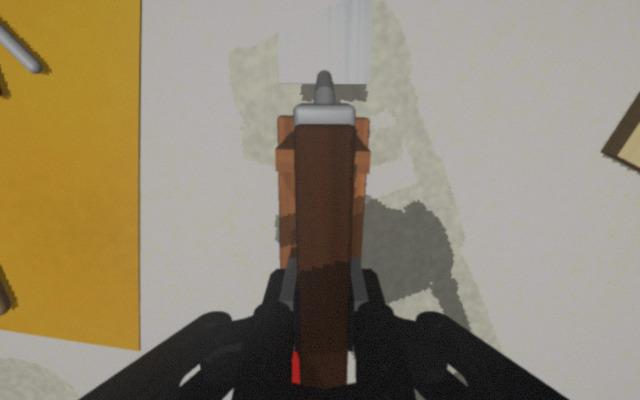

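The spatula is held straight: handle at (325,200), neck at (324,90), blade at the top edge (323,45), with the rest below it. Next I work out the approach pose to the board.

```bash
cat >> h.py <<'E'
BV=np.load("board.npy")
def b2w(x,y,z):
    c,s=np.cos(BV[2]),np.sin(BV[2]); return np.array([BV[0]+c*x-s*y,BV[1]+s*x+c*y,z])
def Rt(yaw,phi):  # tool frame: x along yaw, z down, nose-down phi
    return R.from_euler("z",yaw).as_matrix()@np.diag([1,-1,-1.])@R.from_euler("y",-phi).as_matrix()
TIP=np.array([.140,0,.061])
def tcp_for(tip_w,yaw,phi,tip=TIP): return tip_w-Rt(yaw,phi)@tip
def cur():
    s=status.read_state(); return np.array(s["tool_pos"]),R.from_rotvec(s["tcp_rot"]).as_matrix()
E
python3 - <<'E'
from h import *
yaw=BV[2]; T=tcp_for(b2w(-.115,.0204,.055),yaw,.3); p,Rc=cur()
print(T,"tip",b2w(-.115,.0204,.055)); d=T-p; print("world",d, "tool after turn", Rt(yaw,.3).T@d, "tool yaw only",Rt(yaw,0).T@d,"tool now",Rc.T@d)
E
```

```text
[0.4169751  0.05058888 0.15464835] tip [0.52928392 0.0226974  0.055     ]
world [-0.02212596 -0.26562258  0.02016017] tool after turn [ 0.03468987  0.26312465 -0.03183352] tool yaw only [ 0.04254795  0.26312465 -0.02016017] tool now [-0.06628898  0.25817825 -0.02002761]
```

Call:
drive_tool([
  [0,0,0,0,0,-0.02,0],
  [0,0,0,0,0,-0.02,0],
  [0,0,0,-0.016,0.036,0,0],
  [0,0,0,-0.016,0.036,0,0],
  [0,0,5.9,0,0,0,0],
  [0,0,5.9,0,0,0,0],
  [0,0,5.9,0,0,0,0],
  [0,0,5.9,0,0,0,0],
])

```text
time: 9.8
tool_pos: [0.4186, 0.2391, 0.1729]
tcp_rot: [3.115, -0.391, -0.005]
wrist_force: [0.5, 0.7, -1.0]
width: 0.219
grip_force: 98.3
```

Run:
```python
from h import *
yaw=BV[2]; T=tcp_for(b2w(-.115,.0204,.055),yaw,.3); p,Rc=cur(); d=T-p
print(st(),np.round(status.read_state()["q"],3),"tool yaw only",Rt(yaw,0).T@d, R.from_matrix(Rc.T@Rt(yaw,0)).as_rotvec(degrees=True))
```

```text
{'time': 9.8, 'tool_pos': [0.4186, 0.2391, 0.1729], 'tcp_rot': [3.115, -0.3907, -0.005], 'wrist_force': [0.5143, 0.7281, -0.9545], 'width': 0.2186, 'grip_force': 98.3214} [ 0.467 -0.057  2.067  0.     1.135  2.288] tool yaw only [0.04387952 0.18329378 0.01827773] [ 0.14443599  0.16708332 -0.35169268]
```

Call:
drive_tool([
  [0,0,0,0.0088,0.0366,0,0],
  [0,0,0,0.0088,0.0366,0,0],
  [0,0,0,0.0088,0.0366,0,0],
  [0,0,0,0.0088,0.0366,0,0],
  [0,0,0,0.0088,0.0366,0,0],
  [0,-5.73,0,0,0,0,0],
  [0,-5.73,0,0,0,0,0],
  [0,-5.73,0,0,0,0,0],
])

```text
time: 10.47
tool_pos: [0.4173, 0.0512, 0.1744]
tcp_rot: [-3.045, 0.376, 0.469]
wrist_force: [-0.1, 0.5, -0.9]
width: 0.212
grip_force: 98.9
```

Call:
drive_tool([
  [0,0,0,0,0,0,0],
  [0,0,0,0,0,0,0],
])

```text
time: 10.63
tool_pos: [0.4179, 0.0514, 0.1726]
tcp_rot: [-3.048, 0.376, 0.467]
wrist_force: [-0.3, 0.3, -1.7]
width: 0.217
grip_force: 98.9
```

Run:
```python
from h import *
yaw=BV[2]; T=tcp_for(b2w(-.115,.0204,.055),yaw,.3); p,Rc=cur(); d=T-p
print(st(),np.round(status.read_state()["q"],3),"tool",Rc.T@d, "down in tool",Rc.T@[0,0,-1],R.from_matrix(Rc.T@Rt(yaw,.3)).as_rotvec(degrees=True))
w=cam("wrist"); cv2.imwrite("pics/w6.png",w["color"][:,:,::-1])
s=cam("side"); print(proj(s,[p+Rc@[.14,0,.061]]))
cv2.imwrite("pics/s6.png",cv2.resize(s["color"][140:260,280:460,::-1],None,fx=3,fy=3,interpolation=2))
```

```text
{'time': 10.6333, 'tool_pos': [0.4179, 0.0514, 0.1726], 'tcp_rot': [-3.0478, 0.3756, 0.4671], 'wrist_force': [-0.3266, 0.3255, -1.6677], 'width': 0.2167, 'grip_force': 98.8845} [0.003 0.031 2.013 0.073 1.394 1.796] tool [0.00468292 0.00102967 0.01739122] down in tool [ 0.29929839 -0.00158118  0.95415825] [ 0.05955266  0.22682797 -0.1134356 ]
[[342.03878891 199.57868625]]
```

View pics/w6.png

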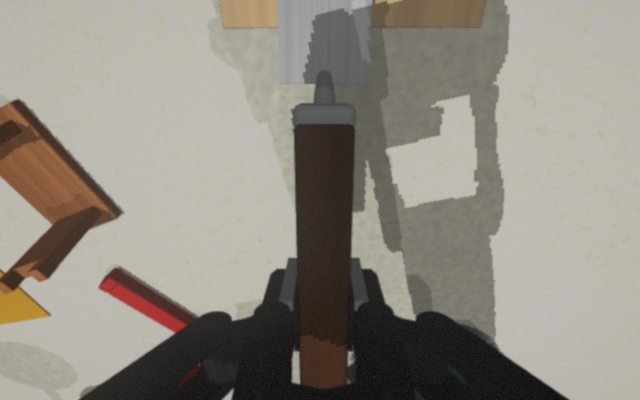

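The wrist view shows the board's near edge at row 27 (columns 220 to 485), with the blade over it at columns 278 to 372. I'll estimate the blade bend from the blade's edge taper before feeling for contact.

Run:
```python
from h import *
import pickle
w=pickle.load(open("w5.pkl","rb"))
for n in ["w6","w5"]:
    g=cv2.imread(f"pics/{n}.png").astype(float)
    g=cv2.GaussianBlur(g,(1,5),0)
    for r in range(2,84,8):
        d=np.abs(np.diff(g[r],axis=0)).sum(1)
        L=270+np.argsort(d[270:292])[-2:]; Rr=358+np.argsort(d[358:386])[-2:]
        cl=np.average(np.arange(270,292),weights=d[270:292]**3);cr=np.average(np.arange(358,386),weights=d[358:386]**3)
        print(n,r,L,round(cl,1),d[L].round(),Rr,round(cr,1),d[Rr].round())
# prediction: project in camera/tool frame
M=np.array(w["mount"]); w["W"]=M
for b in (-.2,-.1,0,.1,.2):
    out=[]
    for x in (0,.01,.02,.03,.04,.05):
        P=[[.084+x*np.cos(b),y,.061-x*np.sin(b)] for y in(-.025,.025)]
        q=proj(w,P); out.append((round(q[0,1]),round(q[0,0],1),round(q[1,0],1)))
    print(b,out)
```

```text
w6 2 [277 276] 276.3 [16. 31.] [372 371] 372.4 [82. 83.]
w6 10 [277 276] 276.3 [21. 34.] [372 368] 368.9 [16. 21.]
w6 18 [277 276] 276.6 [23. 28.] [370 384] 374.9 [24. 24.]
w6 26 [276 277] 276.9 [21. 25.] [370 371] 371.7 [21. 22.]
w6 34 [278 284] 279.4 [8. 9.] [368 382] 378.9 [17. 35.]
w6 42 [284 277] 278.9 [ 9. 15.] [359 383] 370.0 [21. 24.]
w6 50 [285 277] 278.4 [ 7. 14.] [368 384] 374.7 [31. 37.]
w6 58 [278 285] 281.6 [ 9. 10.] [369 385] 376.9 [23. 33.]
w6 66 [278 277] 279.1 [ 9. 10.] [362 385] 374.4 [ 9. 12.]
w6 74 [284 276] 280.3 [11. 12.] [373 360] 368.4 [5. 6.]
w6 82 [285 278] 280.9 [11. 14.] [377 385] 377.6 [ 7. 12.]
w5 2 [284 291] 282.9 [4. 5.] [378 385] 379.7 [11. 18.]
w5 10 [290 270] 280.7 [4. 4.] [371 361] 371.0 [ 9. 10.]
w5 18 [270 274] 278.1 [3. 3.] [379 371] 370.7 [ 7. 14.]
w5 26 [288 274] 280.6 [4. 4.] [370 381] 374.9 [10. 10.]
w5 34 [275 277] 277.1 [13. 21.] [381 360] 371.4 [9. 9.]
w5 42 [278 277] 277.7 [11. 13.] [381 370] 371.9 [9. 9.]
w5 50 [285 278] 281.2 [7. 7.] [380 370] 373.6 [7. 8.]
w5 58 [278 277] 279.9 [ 9. 15.] [362 369] 369.6 [8. 9.]
w5 66 [278 277] 277.3 
[... 792 characters left out ...]
64(275.7), np.float64(368.5)), (24, np.float64(274.9), np.float64(369.2)), (3, np.float64(274.1), np.float64(369.9)), (-18, np.float64(273.3), np.float64(370.6))]
0.1 [(84, np.float64(277.2), np.float64(367.2)), (65, np.float64(276.2), np.float64(368.1)), (45, np.float64(275.2), np.float64(369.0)), (24, np.float64(274.2), np.float64(369.9)), (2, np.float64(273.1), np.float64(370.9)), (-21, np.float64(272.0), np.float64(371.8))]
0.2 [(84, np.float64(277.2), np.float64(367.2)), (65, np.float64(276.0), np.float64(368.3)), (45, np.float64(274.8), np.float64(369.4)), (24, np.float64(273.4), np.float64(370.6)), (1, np.float64(272.1), np.float64(371.8)), (-22, np.float64(270.6), np.float64(373.1))]
```

The taper suggests the blade is bent slightly down, about -0.1 rad. I lower the grip to 20 N so the handle yields before the board does, and go down to feel for contact.

Call:
drive_tool([
  [0,0,0,0,0,0,0],
  [0,0,0,0.0036,0,0.0115,0],
  [0,0,0,0.0036,0,0.0115,0],
  [0,0,0,0.0036,0,0.0115,0],
  [0,0,0,0,0,0,0],
  [0,0,0,0,0,0,0],
  [0,0,0,0,0,0,0],
], force=20)

```text
time: 11.32
tool_pos: [0.4184, 0.052, 0.1389]
tcp_rot: [-3.048, 0.373, 0.462]
wrist_force: [-0.0, -0.6, -2.1]
width: 0.219
grip_force: 98.9
```

Run:
```python
from h import *
p,Rc=cur(); s=status.read_state()
print(st(),np.round(s["q"],3),"torque",np.round(s["torque"],3))
s=cam("side"); print([proj(s,[p+Rc@[.084+.056*np.cos(b),y,.061-.056*np.sin(b)] for y in(-.025,.025)]).round(1).tolist() for b in(-.2,-.1,0,.1,.2)])
print(proj(s,[b2w(-.15,.09,.02),b2w(-.15,-.09,.02),b2w(0,-.09,.02)]).round(1).tolist())
cv2.imwrite("pics/s6.png",cv2.resize(s["color"][170:250,310:410,::-1],None,fx=7,fy=7,interpolation=2))
```

```text
{'time': 11.3167, 'tool_pos': [0.4184, 0.052, 0.1389], 'tcp_rot': [-3.0481, 0.3732, 0.4616], 'wrist_force': [-0.0389, -0.6498, -2.1313], 'width': 0.2193, 'grip_force': 98.9015} [0.004 0.065 2.045 0.075 1.325 1.79 ] torque [-0.037 -0.182  0.003]
[[[338.5, 207.9], [343.0, 215.8]], [[339.2, 206.4], [343.8, 214.3]], [[339.8, 204.9], [344.4, 212.7]], [[340.2, 203.4], [344.9, 211.2]], [[340.5, 201.8], [345.2, 209.6]]]
[[325.4, 205.2], [341.2, 235.1], [389.7, 227.4]]
```

View pics/s6.png

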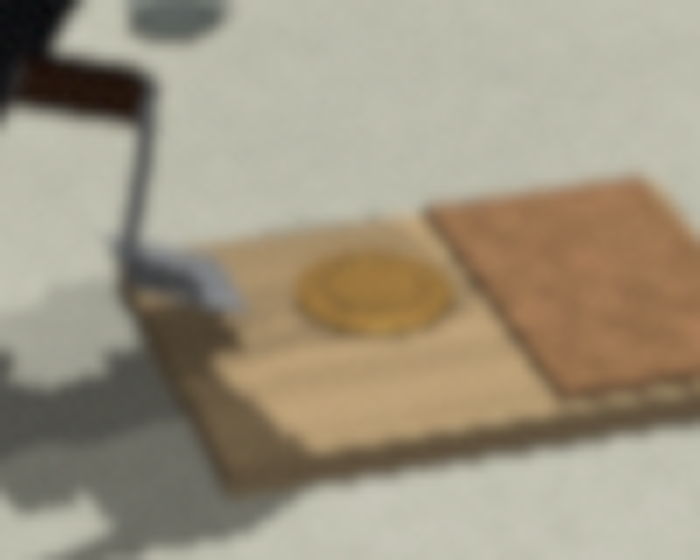

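The side crop shows the blade tip at crop (240,308), full-image (344,214). It is some 15 mm above the plywood and short of the blank, whose near rim is at crop (297,292). This agrees with a bend of about -0.1. The grip still reads 99 N, so I'll re-command it.

Call:
drive_tool([
  [0,0,0,0.0018,0,0.0057,0.1],
  [0,0,0,0,0,0,0.1],
  [0,0,0,0,0,0,0.1],
  [0,0,0,0,0,0,0.1],
], force=20)

```text
time: 11.7
tool_pos: [0.4188, 0.0519, 0.1332]
tcp_rot: [-3.048, 0.373, 0.461]
wrist_force: [0.8, 0.4, -2.4]
width: 0.219
grip_force: 98.9
```

Call:
drive_tool([
  [0,0,0,0.0009,0,0.0028,0.19],
  [0,0,0,0,0,0,0.2],
  [0,0,0,0,0,0,0.2],
  [0,0,0,0,0,0,0.2],
], force=20)

```text
time: 12.03
tool_pos: [0.4187, 0.0519, 0.1302]
tcp_rot: [-3.048, 0.373, 0.461]
wrist_force: [0.3, -0.1, -1.6]
width: 0.22
grip_force: 98.9
```

Call:
drive_tool([
  [0,0,0,0.0003,0,0.001,0],
  [0,0,0,0,0,0,0],
])

```text
time: 12.2
tool_pos: [0.4187, 0.0519, 0.1291]
tcp_rot: [-3.048, 0.373, 0.461]
wrist_force: [0.3, -0.5, -2.1]
width: 0.219
grip_force: 98.9
```

```bash
python3 -c "
from h import *
print(st(), np.round(status.read_state()['torque'],3))"
```

```text
{'time': 12.2, 'tool_pos': [0.4187, 0.0519, 0.1291], 'tcp_rot': [-3.0481, 0.3734, 0.4608], 'wrist_force': [0.2544, -0.4781, -2.1374], 'width': 0.2192, 'grip_force': 98.9016} [-0.085 -0.183  0.026]
```

Call:
drive_tool([
  [0,0,0,0.0003,0,0.001,0],
  [0,0,0,0,0,0,0],
])

```text
time: 12.37
tool_pos: [0.4186, 0.0519, 0.128]
tcp_rot: [-3.048, 0.373, 0.461]
wrist_force: [-0.3, -0.1, -1.4]
width: 0.22
grip_force: 98.9
```

Call:
drive_tool([
  [0,0,0,0.0002,0,0.0008,0],
  [0,0,0,0,0,0,0],
])

```text
time: 12.53
tool_pos: [0.4186, 0.0519, 0.1272]
tcp_rot: [-3.048, 0.373, 0.461]
wrist_force: [-0.2, -0.1, -1.3]
width: 0.216
grip_force: 98.9
```

Call:
drive_tool([
  [0,0,0,0.0002,0,0.0008,0],
  [0,0,0,0,0,0,0],
])

```text
time: 12.7
tool_pos: [0.4186, 0.0519, 0.1264]
tcp_rot: [-3.048, 0.373, 0.461]
wrist_force: [-0.2, -0.2, -2.0]
width: 0.213
grip_force: 98.9
```

Call:
drive_tool([
  [0,0,0,0.0002,0,0.0008,0],
  [0,0,0,0,0,0,0],
])

```text
time: 12.87
tool_pos: [0.4185, 0.0519, 0.1255]
tcp_rot: [-3.048, 0.373, 0.461]
wrist_force: [0.6, -0.1, -1.5]
width: 0.222
grip_force: 98.9
```

Call:
drive_tool([
  [0,0,0,0.0002,0,0.0008,0],
  [0,0,0,0,0,0,0],
])

```text
time: 13.03
tool_pos: [0.4185, 0.052, 0.1247]
tcp_rot: [-3.048, 0.373, 0.461]
wrist_force: [0.1, 0.6, -1.3]
width: 0.217
grip_force: 98.9
```

Call:
drive_tool([
  [0,0,0,0.0002,0,0.0008,0],
  [0,0,0,0,0,0,0],
])

```text
time: 13.2
tool_pos: [0.4184, 0.052, 0.1239]
tcp_rot: [-3.048, 0.373, 0.461]
wrist_force: [-0.5, 0.7, -1.2]
width: 0.215
grip_force: 98.9
```

Call:
drive_tool([
  [0,0,0,0.0002,0,0.0008,0],
  [0,0,0,0,0,0,0],
])

```text
time: 13.37
tool_pos: [0.4184, 0.052, 0.1231]
tcp_rot: [-3.048, 0.373, 0.461]
wrist_force: [-1.2, -0.5, -1.9]
width: 0.216
grip_force: 98.9
```

Call:
drive_tool([
  [0,0,0,0.0002,0,0.0008,0],
  [0,0,0,0,0,0,0],
])

```text
time: 13.53
tool_pos: [0.4183, 0.052, 0.1222]
tcp_rot: [-3.048, 0.373, 0.461]
wrist_force: [-0.2, -0.3, -2.3]
width: 0.214
grip_force: 98.9
```

Call:
drive_tool([
  [0,0,0,0.0002,0,0.0008,0],
  [0,0,0,0,0,0,0],
])

```text
time: 13.7
tool_pos: [0.4183, 0.052, 0.1214]
tcp_rot: [-3.048, 0.373, 0.461]
wrist_force: [0.5, -0.2, -1.3]
width: 0.22
grip_force: 98.9
```

Run:
```python
from h import *
p,Rc=cur(); s=status.read_state()
print(st(),"torque",np.round(s["torque"],3),"down",Rc.T@[0,0,-1])
print([(b,(p+Rc@[.084+.056*np.cos(b),0,.061-.056*np.sin(b)]).round(4).tolist()) for b in(-.2,-.1,0,.1,.2)])
```

```text
{'time': 13.7, 'tool_pos': [0.4183, 0.052, 0.1214], 'tcp_rot': [-3.0481, 0.3733, 0.4609], 'wrist_force': [0.4617, -0.1866, -1.344], 'width': 0.2197, 'grip_force': 98.9089} torque [-0.015 -0.247  0.009] down [ 2.95679575e-01 -5.79072693e-07  9.55287176e-01]
[(-0.2, [0.5264, 0.0252, 0.0115]), (-0.1, [0.5287, 0.0246, 0.0165]), (0, [0.5306, 0.0241, 0.0218]), (0.1, [0.5319, 0.0238, 0.0272]), (0.2, [0.5327, 0.0236, 0.0327])]
```

Call:
drive_tool([
  [0,0,0,0.0002,0,0.0008,0],
  [0,0,0,0,0,0,0],
])

```text
time: 13.87
tool_pos: [0.4181, 0.0521, 0.121]
tcp_rot: [-3.048, 0.373, 0.462]
wrist_force: [-1.1, 0.3, 2.4]
width: 0.215
grip_force: 99.3
```

Contact felt: about 4 N at TCP z 0.121. I'll back off 1 mm and level the blade to roughly 0.2 rad nose-down about its tip.

Call:
drive_tool([
  [0,0,0,-0.0003,0,-0.0011,0],
  [0,5.73,0,0,0,0,0],
  [0,5.73,0,0,0,0,0],
  [0,0,0,-0.008,0,0.011,0],
  [0,0,0,-0.0079,0,0.011,0],
  [0,0,0,0,0,0,0],
  [0,0,0,0,0,0,0],
])

```text
time: 14.45
tool_pos: [0.3998, 0.0564, 0.1006]
tcp_rot: [-3.103, 0.38, 0.159]
wrist_force: [-0.3, 0.4, -1.6]
width: 0.217
grip_force: 98.9
```

Run:
```python
from h import *
p,Rc=cur(); s=status.read_state()
tip=np.array([.1398,0,.066])
Rold=R.from_rotvec([-3.0481,.3733,.4609]).as_matrix(); told=np.array([.4183,.052,.1213])+Rold@tip
t=p+Rc@tip
print(st(),np.round(s["q"],3),"tip now",t,"tip contact",told,"phi",np.arcsin(-Rc[2,0]),"yaw",np.arctan2(Rc[1,0],Rc[0,0]),BV[2])
c,sn=np.cos(BV[2]),np.sin(BV[2]); d=t[:2]-BV[:2]; print("tip board",c*d[0]+sn*d[1],-sn*d[0]+c*d[1],"fwd in tool",Rc.T@[c,sn,0],"down in tool",Rc.T@[0,0,-1.])
```

```text
{'time': 14.45, 'tool_pos': [0.3998, 0.0564, 0.1006], 'tcp_rot': [-3.1027, 0.3797, 0.159], 'wrist_force': [-0.2869, 0.3593, -1.5816], 'width': 0.2169, 'grip_force': 98.9058} [ 0.053 -0.065  2.226  0.033  1.079  1.85 ] tip now [0.52818953 0.02439626 0.02070438] tip contact [0.52896614 0.02447831 0.016918  ] phi 0.10232661366699232 yaw -0.24355708269892792 -0.2434215981472654
tip board -0.11647159321607164 0.021784995911062217 fwd in tool [ 9.94769190e-01 -6.44916109e-05 -1.02148203e-01] down in tool [ 1.02148135e-01 -6.91364152e-04  9.94768958e-01]
```

Call:
drive_tool([
  [0,0,0,0.0003,0,0.0032,0],
  [0,0,0,0.004,0,-0.0004,0],
  [0,0,0,0.004,0,-0.0004,0],
  [0,0,0,0.004,0,-0.0004,0],
  [0,0,0,0.004,0,-0.0004,0],
  [0,0,0,0.004,0,-0.0004,0],
  [0,0,0,0.004,0,-0.0004,0],
  [0,0,0,0,0,0,0],
])

```text
time: 15.12
tool_pos: [0.4255, 0.0503, 0.0985]
tcp_rot: [-3.102, 0.38, 0.154]
wrist_force: [-0.1, 0.0, -1.6]
width: 0.217
grip_force: 98.9
```

```bash
cat > tip.py <<'E'
from h import *
p,Rc=cur(); s=status.read_state(); t=p+Rc@[.1398,0,.066]; c,sn=np.cos(BV[2]),np.sin(BV[2]); d=t[:2]-BV[:2]
print(st(),"torque",np.round(s["torque"],3),"tip board x %.4f y %.4f above contact %.4f"%(c*d[0]+sn*d[1],-sn*d[0]+c*d[1],t[2]-.0169),"phi %.3f"%np.arcsin(-Rc[2,0]),np.round(s["q"],2))
E
python3 tip.py
```

```text
{'time': 15.1167, 'tool_pos': [0.4255, 0.0503, 0.0985], 'tcp_rot': [-3.1023, 0.3804, 0.1538], 'wrist_force': [-0.0648, 0.0348, -1.6004], 'width': 0.2173, 'grip_force': 98.9057} torque [ 0.027 -0.083 -0.027] tip board x -0.0898 y 0.0221 above contact 0.0021 phi 0.099 [ 0.04 -0.01  2.18  0.03  1.07  1.84]
```

Call:
drive_tool([
  [0,0,0,0.0001,0,0.0012,0],
  [0,0,0,0,0,0,0],
  [0,0,0,0,0,0,0],
])

```text
time: 15.37
tool_pos: [0.4238, 0.0506, 0.0969]
tcp_rot: [-3.102, 0.38, 0.156]
wrist_force: [-0.8, -0.4, -2.2]
width: 0.22
grip_force: 98.9
```

```bash
python3 tip.py
```

```text
{'time': 15.3667, 'tool_pos': [0.4238, 0.0506, 0.0969], 'tcp_rot': [-3.1024, 0.38, 0.1563], 'wrist_force': [-0.8349, -0.4223, -2.1898], 'width': 0.2197, 'grip_force': 98.9054} torque [-0.037 -0.048  0.016] tip board x -0.0916 y 0.0220 above contact 0.0003 phi 0.101 [ 0.04 -0.01  2.19  0.03  1.07  1.84]
```

Call:
drive_tool([
  [0,0,0,0.0015,0,-0.00015,0],
  [0,0,0,0.0015,0,-0.00015,0],
  [0,0,0,0.0015,0,-0.00015,0],
  [0,0,0,0.0015,0,-0.00015,0],
  [0,0,0,0.0015,0,-0.00015,0],
  [0,0,0,0.0015,0,-0.00015,0],
  [0,0,0,0.0015,0,-0.00015,0],
  [0,0,0,0.0015,0,-0.00015,0],
])

```text
time: 16.03
tool_pos: [0.4356, 0.0477, 0.097]
tcp_rot: [-3.102, 0.38, 0.157]
wrist_force: [-2.7, 1.3, -2.1]
width: 0.22
grip_force: 98.9
```

```bash
python3 tip.py
```

```text
{'time': 16.0333, 'tool_pos': [0.4356, 0.0477, 0.097], 'tcp_rot': [-3.1023, 0.38, 0.1569], 'wrist_force': [-2.7016, 1.2925, -2.1243], 'width': 0.2198, 'grip_force': 98.9085} torque [ 0.069  0.314 -0.048] tip board x -0.0795 y 0.0220 above contact 0.0003 phi 0.101 [0.03 0.01 2.16 0.03 1.07 1.83]
```

Call:
drive_tool([
  [0,0,0,0.001,0,-0.0001,0],
  [0,0,0,0.001,0,-0.0001,0],
  [0,0,0,0.001,0,-0.0001,0],
  [0,0,0,0.001,0,-0.0001,0],
  [0,0,0,0.001,0,-0.0001,0],
  [0,0,0,0.001,0,-0.0001,0],
])

```text
time: 16.53
tool_pos: [0.4418, 0.0461, 0.097]
tcp_rot: [-3.102, 0.38, 0.155]
wrist_force: [-0.6, 0.6, -1.7]
width: 0.218
grip_force: 98.9
```

```bash
python3 tip.py
python3 - <<'E'
from h import *
s=cam("side")
cv2.imwrite("pics/s7.png",cv2.resize(s["color"][185:245,320:400,::-1],None,fx=9,fy=9,interpolation=2))
E
```

```text
{'time': 16.5333, 'tool_pos': [0.4418, 0.0461, 0.097], 'tcp_rot': [-3.1024, 0.38, 0.1553], 'wrist_force': [-0.5624, 0.6462, -1.6715], 'width': 0.2181, 'grip_force': 98.8876} torque [ 0.044  0.245 -0.004] tip board x -0.0730 y 0.0220 above contact 0.0005 phi 0.100 [0.03 0.02 2.15 0.03 1.07 1.83]
```

Light sliding force only, about 1 N. I continue towards the step.

Call:
drive_tool([
  [0,0,0,0.001,0,-0.0001,0],
  [0,0,0,0.001,0,-0.0001,0],
  [0,0,0,0.001,0,-0.0001,0],
  [0,0,0,0.001,0,-0.0001,0],
])

```text
time: 16.92
tool_pos: [0.4458, 0.0452, 0.0971]
tcp_rot: [-3.102, 0.38, 0.155]
wrist_force: [-1.6, 0.7, -2.8]
width: 0.216
grip_force: 98.9
```

```bash
python3 tip.py
```

```text
{'time': 16.9167, 'tool_pos': [0.4458, 0.0452, 0.0971], 'tcp_rot': [-3.1024, 0.3799, 0.1553], 'wrist_force': [-1.5948, 0.6797, -2.7582], 'width': 0.216, 'grip_force': 98.8657} torque [ 0.055  0.247 -0.044] tip board x -0.0690 y 0.0221 above contact 0.0006 phi 0.100 [0.02 0.03 2.14 0.03 1.07 1.82]
```

Call:
drive_tool([
  [0,0,0,0.0008,0,-0.0001,0],
  [0,0,0,0.0008,0,-0.0001,0],
  [0,0,0,0.0008,0,-0.0001,0],
  [0,0,0,0.0008,0,-0.0001,0],
])

```text
time: 17.25
tool_pos: [0.4485, 0.0445, 0.0971]
tcp_rot: [-3.102, 0.38, 0.157]
wrist_force: [-2.8, 0.5, -2.6]
width: 0.22
grip_force: 98.9
```

```bash
python3 tip.py
```

```text
{'time': 17.25, 'tool_pos': [0.4485, 0.0445, 0.0971], 'tcp_rot': [-3.1023, 0.3801, 0.1566], 'wrist_force': [-2.7848, 0.4862, -2.5557], 'width': 0.2203, 'grip_force': 98.8628} torque [0.141 0.436 0.03 ] tip board x -0.0662 y 0.0220 above contact 0.0005 phi 0.101 [0.02 0.03 2.14 0.03 1.07 1.82]
```

Call:
drive_tool([
  [0,0,0,0.0008,0,-0.0001,0],
  [0,0,0,0.0008,0,-0.0001,0],
])

```text
time: 17.42
tool_pos: [0.4501, 0.0441, 0.0972]
tcp_rot: [-3.102, 0.38, 0.157]
wrist_force: [-2.2, 0.9, -1.4]
width: 0.215
grip_force: 98.9
```

```bash
python3 tip.py
```

```text
{'time': 17.4167, 'tool_pos': [0.4501, 0.0441, 0.0972], 'tcp_rot': [-3.1023, 0.38, 0.1566], 'wrist_force': [-2.1712, 0.8961, -1.3847], 'width': 0.2148, 'grip_force': 98.8652} torque [0.197 0.563 0.007] tip board x -0.0646 y 0.0220 above contact 0.0005 phi 0.101 [0.02 0.03 2.13 0.03 1.07 1.82]
```

Call:
drive_tool([
  [0,0,0,0.0008,0,-0.0001,0],
  [0,0,0,0.0008,0,-0.0001,0],
  [0,0,0,0.0008,0,-0.0001,0],
])

```text
time: 17.67
tool_pos: [0.4531, 0.0434, 0.0973]
tcp_rot: [-3.103, 0.38, 0.154]
wrist_force: [-1.5, -0.2, -2.2]
width: 0.216
grip_force: 98.8
```

```bash
python3 tip.py
python3 - <<'E'
from h import *
s=cam("side")
cv2.imwrite("pics/s8.png",cv2.resize(s["color"][185:245,320:400,::-1],None,fx=9,fy=9,interpolation=2))
E
```

```text
{'time': 17.6667, 'tool_pos': [0.4531, 0.0434, 0.0973], 'tcp_rot': [-3.1025, 0.38, 0.1542], 'wrist_force': [-1.5458, -0.1546, -2.1753], 'width': 0.216, 'grip_force': 98.8302} torque [ 0.036  0.287 -0.007] tip board x -0.0614 y 0.0221 above contact 0.0008 phi 0.099 [0.02 0.04 2.13 0.03 1.07 1.82]
```

View pics/s8.png

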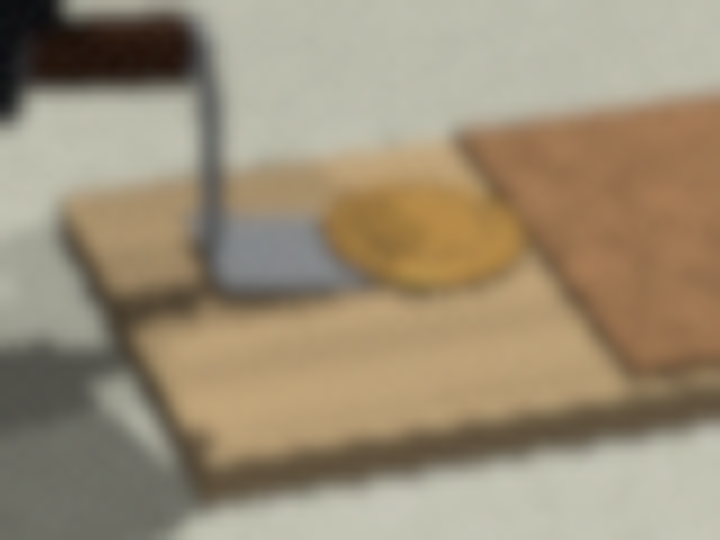

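The side crop shows the blank against the step, its far rim at crop (525,235), with the blade slid under its near rim at crop (325,230). That's enough pictures, so I work from the numbers from here. I continue the insertion.

Call:
drive_tool([
  [0,0,0,0.001,0,-0.0001,0],
  [0,0,0,0.001,0,-0.0001,0],
  [0,0,0,0.001,0,-0.0001,0],
  [0,0,0,0.001,0,-0.0001,0],
  [0,0,0,0.001,0,-0.0001,0],
])

```text
time: 18.13
tool_pos: [0.4577, 0.0422, 0.0973]
tcp_rot: [-3.102, 0.38, 0.155]
wrist_force: [-0.9, 0.1, -1.7]
width: 0.217
grip_force: 98.8
```

```bash
python3 tip.py
```

```text
{'time': 18.1333, 'tool_pos': [0.4577, 0.0422, 0.0973], 'tcp_rot': [-3.1024, 0.38, 0.1553], 'wrist_force': [-0.9067, 0.0718, -1.6926], 'width': 0.2165, 'grip_force': 98.8215} torque [ 0.116  0.31  -0.018] tip board x -0.0566 y 0.0221 above contact 0.0007 phi 0.100 [0.02 0.05 2.12 0.03 1.07 1.82]
```

Call:
drive_tool([
  [0,0,0,0.001,0,-0.0001,0],
  [0,0,0,0.001,0,-0.0001,0],
  [0,0,0,0.001,0,-0.0001,0],
  [0,0,0,0.001,0,-0.0001,0],
  [0,0,0,0.001,0,-0.0001,0],
  [0,0,0,0.001,0,-0.0001,0],
])

```text
time: 18.63
tool_pos: [0.4636, 0.0408, 0.0973]
tcp_rot: [-3.102, 0.38, 0.155]
wrist_force: [-0.9, 0.1, -3.1]
width: 0.217
grip_force: 98.8
```

```bash
python3 tip.py
```

```text
{'time': 18.6333, 'tool_pos': [0.4636, 0.0408, 0.0973], 'tcp_rot': [-3.1024, 0.38, 0.1553], 'wrist_force': [-0.8512, 0.1434, -3.0717], 'width': 0.2169, 'grip_force': 98.8215} torque [ 0.081  0.276 -0.084] tip board x -0.0506 y 0.0221 above contact 0.0008 phi 0.100 [0.02 0.06 2.11 0.03 1.07 1.81]
```

Call:
drive_tool([
  [0,0,0,0.001,0,-0.0001,0],
  [0,0,0,0.001,0,-0.0001,0],
  [0,0,0,0.001,0,-0.0001,0],
  [0,0,0,0.001,0,-0.0001,0],
  [0,0,0,0,0,0,0],
])

```text
time: 19.05
tool_pos: [0.4677, 0.0398, 0.0974]
tcp_rot: [-3.102, 0.38, 0.155]
wrist_force: [-1.1, -0.3, -2.4]
width: 0.213
grip_force: 98.8
```

```bash
python3 tip.py
python3 - <<'E'
import numpy as np
a=np.radians(np.linspace(0,90,19)); f=-.044*np.cos(a); u=.044*np.sin(a); df=np.diff(f);du=np.diff(u);c,s=np.cos(.1),np.sin(.1)
for i in range(18): print([round(df[i]*c-du[i]*s,4),round(-df[i]*s-du[i]*c,4)],end=" ")
E
```

```text
{'time': 19.05, 'tool_pos': [0.4677, 0.0398, 0.0974], 'tcp_rot': [-3.1024, 0.38, 0.1547], 'wrist_force': [-1.1296, -0.2693, -2.4301], 'width': 0.2132, 'grip_force': 98.8233} torque [0.051 0.301 0.031] tip board x -0.0464 y 0.0221 above contact 0.0009 phi 0.100 [0.01 0.07 2.1  0.03 1.07 1.81]
[np.float64(-0.0002), np.float64(-0.0038)] [np.float64(0.0001), np.float64(-0.0038)] [np.float64(0.0005), np.float64(-0.0038)] [np.float64(0.0008), np.float64(-0.0038)] [np.float64(0.0011), np.float64(-0.0037)] [np.float64(0.0014), np.float64(-0.0036)] [np.float64(0.0017), np.float64(-0.0034)] [np.float64(0.002), np.float64(-0.0033)] [np.float64(0.0023), np.float64(-0.0031)] [np.float64(0.0026), np.float64(-0.0029)] [np.float64(0.0028), np.float64(-0.0026)] [np.float64(0.003), np.float64(-0.0024)] [np.float64(0.0032), np.float64(-0.0021)] [np.float64(0.0034), np.float64(-0.0018)] [np.float64(0.0035), np.float64(-0.0015)] [np.float64(0.0036), np.float64(-0.0012)] [np.float64(0.0037), np.float64(-0.0009)] [np.float64(0.0038), np.float64(-0.0005)]
```

Call:
drive_tool([
  [0,0,0,-0.0002,0,-0.002,0],
  [0,0,0,0,0,-0.0038,0],
  [0,0,0,0.0001,0,-0.0038,0],
  [0,0,0,0.0005,0,-0.0038,0],
  [0,0,0,0.0008,0,-0.0038,0],
  [0,0,0,0.0011,0,-0.0037,0],
])

```text
time: 19.55
tool_pos: [0.4718, 0.0388, 0.1184]
tcp_rot: [-3.102, 0.38, 0.155]
wrist_force: [0.2, -0.1, -2.9]
width: 0.215
grip_force: 98.8
```

```bash
python3 tip.py
cat > look.py <<'E'
from h import *
for n in ("side","top"):
    s=cam(n)
    for m in masks_of(s,"blank")[:2]:
        k=np.argwhere(m["mask"]); c=k.mean(0)[::-1]; e=cv2.fitEllipse(max(cv2.findContours(m["mask"].astype(np.uint8),0,1)[0],key=len))
        X=onz(s,[c],.025)[0]; d=X[:2]-BV[:2]; cc,sn=np.cos(BV[2]),np.sin(BV[2])
        print(n,round(m["score"],2),np.round(m["bbox"],1),len(k),"ell",np.round(e[1],1),round(e[2]),"board xy",round(cc*d[0]+sn*d[1],4),round(-sn*d[0]+cc*d[1],4))
E
python3 look.py
```

```text
{'time': 19.55, 'tool_pos': [0.4718, 0.0388, 0.1184], 'tcp_rot': [-3.1024, 0.3799, 0.1547], 'wrist_force': [0.1965, -0.1301, -2.9238], 'width': 0.2148, 'grip_force': 98.805} torque [ 0.071  0.126 -0.021] tip board x -0.0421 y 0.0221 above contact 0.0220 phi 0.100 [0.01 0.05 2.08 0.03 1.11 1.81]
top 0.43 [312.  159.5 328.9 167. ] 111 ell [ 7.4 16.9] 91 board xy -0.0163 0.0315
```

Call:
drive_tool([
  [0,0,0,0.0014,0,-0.0036,0],
  [0,0,0,0.0017,0,-0.0034,0],
  [0,0,0,0.002,0,-0.0033,0],
  [0,0,0,0.0023,0,-0.0031,0],
  [0,0,0,0.0026,0,-0.0029,0],
])

```text
time: 20.17
tool_pos: [0.4834, 0.0359, 0.1336]
tcp_rot: [-3.102, 0.38, 0.154]
wrist_force: [-0.7, -0.2, -2.5]
width: 0.218
grip_force: 98.8
```

```bash
python3 tip.py; python3 look.py
```

```text
{'time': 20.1667, 'tool_pos': [0.4834, 0.0359, 0.1336], 'tcp_rot': [-3.1023, 0.38, 0.1544], 'wrist_force': [-0.6681, -0.2225, -2.5407], 'width': 0.2178, 'grip_force': 98.7917} torque [0.015 0.077 0.003] tip board x -0.0302 y 0.0221 above contact 0.0371 phi 0.099 [0.01 0.05 2.04 0.03 1.15 1.81]
```

Call:
drive_tool([
  [0,0,0,0.0028,0,-0.0026,0],
  [0,0,0,0.003,0,-0.0024,0],
  [0,0,0,0.0032,0,-0.0021,0],
  [0,0,0,0.0034,0,-0.0018,0],
])

```text
time: 20.7
tool_pos: [0.4963, 0.0327, 0.1411]
tcp_rot: [-3.102, 0.38, 0.154]
wrist_force: [0.3, 0.3, -2.2]
width: 0.218
grip_force: 98.8
```

```bash
python3 tip.py
cat > gold.py <<'E'
from h import *
for n in("side","top"):
    s=cam(n); h=cv2.cvtColor(s["color"],cv2.COLOR_RGB2HSV)
    m=((h[...,0]>=17)&(h[...,0]<=27)&(h[...,1]>125)&(h[...,2]>60)).astype(np.uint8)
    c0=proj(s,[b2w(-.01,.02,.04)])[0]; k,l,st_,ce=cv2.connectedComponentsWithStats(m)
    for i in range(1,k):
        if st_[i,4]>25 and np.linalg.norm(ce[i]-c0)<45: print(n,"exp",c0.round(),"blob",st_[i].tolist(),ce[i].round(1))
s=cam("side")
for th in (0,30,60,80,90,110,140,180):
    a=np.radians(th); C=lambda r,t: b2w(-.003-.036*np.cos(a)-r*np.cos(t)*np.cos(a),.02+r*np.sin(t),.018+.036*np.sin(a)+r*np.cos(t)*np.sin(a))
    q=proj(s,[C(.036,t) for t in np.linspace(0,6.28,24)]); print(th,"bbox",q.min(0).round(0),q.max(0).round(0))
E
python3 gold.py
```

```text
{'time': 20.7, 'tool_pos': [0.4963, 0.0327, 0.1411], 'tcp_rot': [-3.1025, 0.3799, 0.1541], 'wrist_force': [0.2814, 0.3172, -2.152], 'width': 0.2175, 'grip_force': 98.8169} torque [-0.01   0.111  0.029] tip board x -0.0168 y 0.0221 above contact 0.0446 phi 0.099 [-0.    0.07  2.01  0.03  1.16  1.8 ]
0 bbox [354. 206.] [376. 217.]
30 bbox [357. 200.] [376. 213.]
60 bbox [364. 193.] [377. 212.]
80 bbox [370. 190.] [379. 211.]
90 bbox [372. 189.] [380. 211.]
110 bbox [374. 189.] [386. 211.]
140 bbox [375. 193.] [394. 212.]
180 bbox [375. 203.] [397. 214.]
```

Call:
drive_tool([
  [0,0,0,0.0035,0,-0.0015,0],
  [0,0,0,0.0036,0,-0.0012,0],
  [0,0,0,0.0038,0,-0.0009,0],
  [0,0,0,0.004,0,-0.0004,0],
  [0,0,0,0.005,0,-0.0005,0],
  [0,0,0,0.005,0,-0.0005,0],
  [0,0,0,0.005,0,-0.0005,0],
])

```text
time: 21.43
tool_pos: [0.5258, 0.0253, 0.1432]
tcp_rot: [-3.102, 0.38, 0.155]
wrist_force: [0.7, 0.8, -1.5]
width: 0.216
grip_force: 98.8
```

```bash
python3 tip.py; python3 look.py;python3 gold.py|grep blob
```

```text
{'time': 21.4333, 'tool_pos': [0.5258, 0.0253, 0.1432], 'tcp_rot': [-3.1025, 0.38, 0.1549], 'wrist_force': [0.6885, 0.8475, -1.5301], 'width': 0.2158, 'grip_force': 98.8359} torque [-0.022 -0.102 -0.058] tip board x 0.0135 y 0.0220 above contact 0.0467 phi 0.100 [-0.01  0.12  1.95  0.02  1.17  1.79]
side 0.45 [372.8 203.7 396.8 212.6] 190 ell [10.  21.3] 94 board xy 0.0234 0.026
top 0.61 [208.  202.2 237.2 240.1] 923 ell [25.7 47.2] 172 board xy -0.2761 0.2845
side exp [374. 204.] blob [374, 202, 21, 11, 199] [383.6 206.8]
```

The blank now measures flat over the cork: side bbox (373,204) to (397,213), against (375,203) to (397,214) predicted for a full turn. The torque is back to its free value. I retract upward and confirm the blank's place once it is clear.

Call:
drive_tool([
  [0,0,0,-0.002,0,-0.02,0],
  [0,0,0,-0.002,0,-0.02,0],
  [0,0,0,-0.02,0,-0.01,0],
  [0,0,0,-0.03,0,0,0],
  [0,0,0,-0.03,0,0,0],
  [0,5.73,0,-0.02,0,0,0],
  [0,0,0,0,0,0,0],
  [0,0,0,0,0,0,0],
])

```text
time: 22.45
tool_pos: [0.4263, 0.0496, 0.2031]
tcp_rot: [-3.118, 0.38, -0.001]
wrist_force: [0.9, 0.2, -1.3]
width: 0.217
grip_force: 99.0
```

```bash
python3 tip.py; python3 look.py
python3 - <<'E'
from h import *
import pickle
a=pickle.load(open("w5.pkl","rb"))["color"]; b=cam("wrist")["color"]
g=lambda x: cv2.cvtColor(x,cv2.COLOR_RGB2GRAY).astype(np.float32)
A,B=g(a),g(b); t=A[70:170,285:365]; r=cv2.matchTemplate(B[50:190,265:385],t,cv2.TM_CCOEFF_NORMED); print("slip px",np.array(cv2.minMaxLoc(r)[3])-[20,20],r.max())
p,Rc=cur(); Rg=R.from_rotvec([-3.1297,-.2642,-.0022]).as_matrix()
print("turn needed deg",R.from_matrix(Rc.T@Rg).as_rotvec(degrees=True),"world",np.array([.44,.3169,.136])-p,"in tool now",Rc.T@(np.array([.44,.3169,.136])-p))
s=cam("side"); m=masks_of(s,"blank")[0]; x=(np.array(m["bbox"][:2])+m["bbox"][2:])/2; X=onz(s,[x],.029)[0]; d=X[:2]-BV[:2]; c,sn=np.cos(BV[2]),np.sin(BV[2]); print("blank board",c*d[0]+sn*d[1],-sn*d[0]+c*d[1])
E
```

```text
{'time': 22.45, 'tool_pos': [0.4263, 0.0496, 0.2031], 'tcp_rot': [-3.1185, 0.3797, -0.0005], 'wrist_force': [0.9029, 0.1794, -1.3151], 'width': 0.217, 'grip_force': 98.985} torque [-0.003 -0.021 -0.036] tip board x -0.0817 y 0.0219 above contact 0.1202 phi -0.000 [ 0.06 -0.2   2.13  0.    1.21  1.87]
side 0.59 [327.2 153.  342.5 172.4] 224 ell [14.3 19.9] 18 board xy -0.0334 0.3811
side 0.57 [373.2 203.3 393.9 212.9] 191 ell [10.3 20.8] 94 board xy 0.0245 0.0263
top 0.62 [314.6 139.7 335.5 163.2] 394 ell [20.7 22.5] 127 board xy 0.0219 0.0237
slip px [1 0] 0.87304646
turn needed deg [  0.049491     0.06058349 -23.63798677] world [ 0.00907704  0.26777062 -0.06768125] in tool now [-0.05593002 -0.26201703  0.06769905]
blank board 0.02179189424075395 0.01506312911250893
```

The blank is flat on the cork at board x ≈ 0.022, y ≈ 0.02. The top view gives a nearly round ellipse of 20.7 × 22.5 px. The spatula has not slipped in the grip, so I carry it back to the rest.

Call:
drive_tool([
  [0,0,-5.91,0,0,0,0],
  [0,0,-5.91,0,0,0,0],
  [0,0,-5.91,0,0,0,0],
  [0,0,-5.91,0,0,0,0],
  [0,0,0,0.0068,-0.0328,0,0],
  [0,0,0,0.0068,-0.0328,0,0],
  [0,0,0,0.0068,-0.0328,0,0],
  [0,0,0,0.0068,-0.0328,0,0],
])

```text
time: 23.47
tool_pos: [0.435, 0.1844, 0.203]
tcp_rot: [3.13, 0.263, -0.001]
wrist_force: [0.7, 0.1, -1.5]
width: 0.212
grip_force: 98.8
```

Call:
drive_tool([
  [0,0,0,0.0068,-0.0328,0,0],
  [0,0,0,0.0068,-0.0328,0,0],
  [0,0,0,0.0068,-0.0328,0,0],
  [0,0,0,0.0068,-0.0328,0,0],
  [0,0,0,0,0,0.03,0],
  [0,0,0,0,0,0.03,0],
  [0,0,0,0,0,0,0],
  [0,0,0,0,0,0,0],
])

```text
time: 24.13
tool_pos: [0.4376, 0.3161, 0.1407]
tcp_rot: [3.127, 0.265, -0.009]
wrist_force: [0.3, -0.1, 0.3]
width: 0.213
grip_force: 98.9
```

Run:
```python
from h import *
p,Rc=cur(); Rg=R.from_rotvec([-3.1297,-.2642,-.0022]).as_matrix()
print(st(),"turn",R.from_matrix(Rc.T@Rg).as_rotvec(degrees=True).round(2),"shift tool",(Rc.T@(np.array([.44,.3169,.0763])-p)).round(4),np.round(status.read_state()["q"],2))
```

```text
{'time': 24.1333, 'tool_pos': [0.4376, 0.3161, 0.1407], 'tcp_rot': [3.1271, 0.2647, -0.0094], 'wrist_force': [0.342, -0.0594, 0.2863], 'width': 0.2128, 'grip_force': 98.855} turn [0.19 0.44 0.02] shift tool [ 0.0029 -0.0006  0.0643] [ 0.58  0.09  1.98 -0.    1.08  1.98]
```

Call:
drive_tool([
  [0,0,0,0,0,0.015,0],
  [0,0,0,0,0,0.015,0],
  [0,0,0,0,0,0.015,0],
  [0,0,0,0,0,0.01,0],
  [0,0,0,0,0,0,0],
  [0,0,0,0,0,0,0],
  [0,0,0,0,0,0,0],
])

```text
time: 24.72
tool_pos: [0.4403, 0.3175, 0.0899]
tcp_rot: [-3.129, -0.264, -0.003]
wrist_force: [0.4, -0.1, -0.5]
width: 0.217
grip_force: 98.9
```

Run:
```python
from h import *
p,Rc=cur(); Rg=R.from_rotvec([-3.1297,-.2642,-.0022]).as_matrix()
print(st(),"turn",R.from_matrix(Rc.T@Rg).as_rotvec(degrees=True).round(2),"shift tool",(Rc.T@(np.array([.44,.3169,.0763])-p)).round(4))
```

```text
{'time': 24.7167, 'tool_pos': [0.4403, 0.3175, 0.0899], 'tcp_rot': [-3.1294, -0.2641, -0.0032], 'wrist_force': [0.3886, -0.0867, -0.5034], 'width': 0.2168, 'grip_force': 98.8538} turn [-0.02 -0.04 -0.  ] shift tool [-0.0004  0.0006  0.0136]
```

Aligned to within 0.6 mm. I lower the last 13 mm, then release.

Call:
drive_tool([
  [0,0,0,-0.0004,0.0006,0.005,0],
  [0,0,0,0,0,0.004,0],
  [0,0,0,0,0,0.002,0],
  [0,0,0,0,0,0.001,0],
  [0,0,0,0,0,0.001,0],
  [0,0,0,0,0,0,0],
  [0,0,0,0,0,0,0],
])

```text
time: 25.3
tool_pos: [0.4385, 0.3163, 0.076]
tcp_rot: [3.13, 0.265, -0.001]
wrist_force: [-2.6, -1.8, 6.2]
width: 0.219
grip_force: 99.9
```

Call:
drive_tool([
  [0,0,0,0,0,0,0.5],
  [0,0,0,0,0,0,1],
  [0,0,0,0,0,0,1],
  [0,0,0,0,0,0,1],
  [0,0,0,0,0,0,1],
  [0,0,0,0,0,0,1],
])

```text
time: 25.8
tool_pos: [0.4388, 0.3164, 0.0752]
tcp_rot: [3.13, 0.265, -0.0]
wrist_force: [0.8, 0.5, -0.0]
width: 0.998
grip_force: 0.0
```

Call:
drive_tool([
  [0,0,0,0,0,-0.01,1],
  [0,0,0,0,0,-0.02,1],
  [0,0,0,0,0,-0.03,1],
  [0,0,0,0,0,-0.03,1],
  [0,0,0,0,0,-0.03,1],
  [0,0,0,0,0,-0.017,1],
  [0,0,0,0,0,0,1],
  [0,0,0,0,0,0,1],
])

```text
time: 26.47
tool_pos: [0.4396, 0.317, 0.2143]
tcp_rot: [-3.129, -0.265, -0.005]
wrist_force: [0.3, -0.5, -0.7]
width: 0.999
grip_force: 0.0
```

```bash
python3 look.py
python3 - <<'E'
from h import *
import pickle
print(st())
w=cam("wrist"); a=pickle.load(open("w4.pkl","rb"))
g=lambda x: cv2.cvtColor(x,cv2.COLOR_RGB2GRAY)
c,s=np.cos(np.radians(9.7)),np.sin(np.radians(9.7)); o=np.array([.439,.317,.106])
P=[o,o+[.076*c,.076*s,0],o-[.082*c,.082*s,0]]; pa,pb=proj(a,P),proj(w,P); print("expected shift of handle ends",(pb-pa).round(1).tolist())
for k,nm in((1,"front"),(2,"rear")):
    u,v=pa[k].round().astype(int); t=g(a["color"])[v-18:v+18,u-25:u+25]; u2,v2=pb[k].round().astype(int)
    r=cv2.matchTemplate(g(w["color"])[v2-33:v2+33,u2-40:u2+40],t,cv2.TM_CCOEFF_NORMED); print(nm,"offset px",np.array(cv2.minMaxLoc(r)[3])-15,r.max().round(2))
for m in masks_of(w,"spatula")[:2]: print(round(m["score"],2),m["bbox"])
print("model",pb.round(1).tolist())
E
```

```text
side 0.57 [371.7 201.1 393.7 210.5] 199 ell [10.9 20.8] 96 board xy 0.0227 0.0277
side 0.51 [329.3 191.4 427.3 239.8] 2961 ell [ 40.2 105.7] 85 board xy -0.0279 -0.0325
top 0.84 [313.9 141.1 336.  163.7] 399 ell [21.  22.4] 82 board xy 0.0222 0.0242
{'time': 26.6667, 'tool_pos': [0.4376, 0.3156, 0.2103], 'tcp_rot': [3.1287, 0.2647, -0.0049], 'wrist_force': [-0.2196, 0.7069, -1.4918], 'width': 0.9995, 'grip_force': 0.0}
expected shift of handle ends [[-4.1, 6.3], [-4.8, 6.2], [-3.5, 6.6]]
front offset px [2 1] 0.94
rear offset px [3 1] 0.96
0.8 [276.1, 282.1, 326.4, 389.4]
0.73 [292.6, 17.5, 349.7, 297.6]
model [[320.9, 200.9], [320.4, 94.4], [321.3, 295.7]]
```

The spatula lies back in its saddles, within about 2 mm of where it started and level. The blank is at x ≈ 22 mm, y ≈ 24 mm on the cork. I hand the job in.

```bash
python3 -c "
from workcell import workorder
print(workorder.finish_job())"
```

```text
the job is handed in; nothing more can be done
None
```

I handed the job in; no verdict came back. By camera measurement the blank lies flat on the cork about 22 mm past the step (upside down going by the tracked turn, not checked directly), and the spatula is level in its rest within about 2 mm of its start; I viewed 11 pictures against the limit of 10.

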